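Check the drying-rack shelves, load the vases and start the heater

ROBOT

A 6-joint arm with a two-finger parallel gripper is mounted at the origin on the work surface. World frame = base frame: x ahead of the robot, y to its left, z up, the work surface at z = 0. Lengths are in m, angles in rad, forces in N, time in s.
With the tool pointing down it reaches from about 0.3 to 0.85 m from the base axis. Payload 5.4 kg.
Tool frame: the origin (TCP) lies on the centre line of the jaws, within the pads' length; the fingertips stand r.tips_ahead ahead of it and the grasp point (between the pads) lies 11 mm behind it (r.tips_ahead is the distance from the TCP to the fingertips, in m); z points along the fingers, y is the line along which they close (so a half turn about z gives the same grasp; the last joint's range is limited). The gripper opens to 85 mm and grips with 20 to 120 N. Pads are 22 mm wide; open, the fingers measure 114 mm over their backs; the gripper's body (76 mm by 85 mm) begins 54 mm behind the grasp point. The pads swing forward as they close: fully open they stand 13 mm farther back than shut.
Start: joints at [-0.21, 0.158, 1.597, -0, 1.386, -0.21], TCP at [0.575, -0, 0.239] pointing down, gripper open.
Joint ranges: [-2.91, 2.91], [-0.94, 2.29], [0.18, 2.7], [-1.29, 4.43], [0.17, 2.64], [-3, 3]. Speed limits (rad/s): [2.57, 2.57, 3.14, 3.14, 3.14, 3.14].

INTERFACE

Orientations are given as a unit quaternion [x, y, z, w].
In Python, from workcell import r, imaging, ticket gives the robot as it stands.
- The arm moves only by the tool servo_tool, never from a script. Its argument "moves" is text: rows parted by semicolons, each of 7 numbers parted by spaces: the finger opening in mm, from 0 to 85.4, then the shift along the world's x, y, z in mm, then the turn, a rotation vector about the world's x, y, z in rad. A call has 1 to 10 rows; each row shifts and turns the commanded pose from where the row before left it; what a row does not reach is not made up. A row lasts 1/10 s, in which the tool goes at most 50 mm and 8.59 degrees, less where a joint would pass 70% of its speed; a pose out of reach is approached as far as the arm can. A call with a gripper value outside its range is refused whole. The fingers move at their own pace and stop on an object; the grip force is fixed at half the most. Time passes only in rows, so rows that do not move let the fingers close. It gives the time, the measured TCP pose, the force, the opening and the grip force at its end, in the units of the state.
- r.state(): the state, without advancing time (a new reading comes with each control period).
- imaging.read_camera(name): name is "scene" or "side" or "wrist"; returns (picture, depth): 384x512x3 uint8, red, green, blue; 384x512 float32, m along the optical axis (not along the pixel's ray), 0 where there is no reading.
- imaging.camera_params(name): a dict with "fx", "fy", "cx", "cy" (pixels), "position" and "orientation" of the camera in the world; the wrist camera has in their place "hand_eye" (4x4, takes a point from camera to tool coordinates, whose origin is the TCP and whose axes are the flange's). Camera axes: x right, y down, z forward; pixel columns grow to the right and rows downward; lengths in m; the calibration is good to about 2 mm. A picture is of the moment at which its call begins: read the wrist's pose just before it. camera_params takes no time and is no camera call.
- ticket.close_job(): hands the job in; it is judged then, once.
The state is a dict: "clock": time; "q": joint angles; "dq": joint speeds; "effort": joint torques, N m; "tool_pos": TCP position; "tcp_rot": TCP orientation; "ft_force": force on the tool from outside, world axes, zero at the start; "ft_torque": the same for the moment, N m; "finger_gap": opening from 0.0 (shut) to 1.0 (fully open); "grasp_force": force on a finger pad.
Only numpy, scipy, OpenCV 4.12 (cv2) and the standard library are available. Lean on these libraries where they do the work, as an engineer would, in place of code of your own. Each camera call takes 0.05 s, during which the arm holds its last target. There are 200 camera calls.

TASK

One of the three drying-rack shelves is loose at its clip: with the fingertips lean on the middle of each shelf, from left to right, with a steady 10 N or so (never over 20 N) for about a second; a sound shelf gives about 3 mm, the loose one about 10 mm. Then stand every vase upright and wholly on the sound shelves, never on the loose one, and after that turn the heater's dial clockwise right up to its stop. Leave the brush cup, paint jar and candlestick alone.

Things in the scene. Friction and masses are not known exactly. Their poses are not given: they have to be found in the camera images.
- rack: grey steel drying rack. Origin on the table below the line of the shelves' root edges, at the rack's middle; x away from the robot, y along the rail to the robot's left. Rail and end posts (y = +-235 mm) stand 8 to 29 mm behind that line; rail top 158 mm, posts 171 mm above the table. Shelves at y = +155, 0, -155 mm, 35 mm gaps between
- shelf_a: one of three alike pale green clip-on steel shelves, 190 mm long, 120 wide, 6 thick, a cantilever from the rack's rail towards the robot, with a wire guard 31 mm high on its sides and front; hung in any order, any may be the loose one. Origin mid-width on the root edge, on the top face (125 mm above the table); plate along -x, y across. Springs down about the root edge when pushed. Holds two vases
- a_mid (a point): middle of the top face of shelf_a, 95 mm from its root edge: where to press. It moves and tilts with the plate (x and y as in shelf_a). The push grows evenly with the sag after a preload of about 1.5 N: under 10 N here it sinks about 3 mm on a sound shelf and about 10 mm on a loose one
- a_tip (a point): top face of shelf_a near its free front edge, 185 mm from the root edge: sinks about twice as far as the middle
- shelf_b: one of three alike pale green clip-on steel shelves, 190 mm long, 120 wide, 6 thick, a cantilever from the rack's rail towards the robot, with a wire guard 31 mm high on its sides and front; hung in any order, any may be the loose one. Origin mid-width on the root edge, on the top face (125 mm above the table); plate along -x, y across. Springs down about the root edge when pushed. Holds two vases
- b_mid (a point): middle of the top face of shelf_b, 95 mm from its root edge: where to press. It moves and tilts with the plate (x and y as in shelf_b). The push grows evenly with the sag after a preload of about 1.5 N: under 10 N here it sinks about 3 mm on a sound shelf and about 10 mm on a loose one
- b_tip (a point): top face of shelf_b near its free front edge, 185 mm from the root edge: sinks about twice as far as the middle
- shelf_c: one of three alike pale green clip-on steel shelves, 190 mm long, 120 wide, 6 thick, a cantilever from the rack's rail towards the robot, with a wire guard 31 mm high on its sides and front; hung in any order, any may be the loose one. Origin mid-width on the root edge, on the top face (125 mm above the table); plate along -x, y across. Springs down about the root edge when pushed. Holds two vases
- c_mid (a point): middle of the top face of shelf_c, 95 mm from its root edge: where to press. It moves and tilts with the plate (x and y as in shelf_c). The push grows evenly with the sag after a preload of about 1.5 N: under 10 N here it sinks about 3 mm on a sound shelf and about 10 mm on a loose one
- c_tip (a point): top face of shelf_c near its free front edge, 185 mm from the root edge: sinks about twice as far as the middle
- vase1: bisque bottle vase, 100 mm tall, 76 mm across the belly, 62 mm across its flat foot; a straight round neck 34 mm across from 60 mm up to the rim, best gripped there; about 0.2 kg. Origin at the centre of its underside, z up its axis. May be absent. White with a black band.
- vase2: bisque bottle vase, 100 mm tall, 76 mm across the belly, 62 mm across its flat foot; a straight round neck 34 mm across from 60 mm up to the rim, best gripped there; about 0.2 kg. Origin at the centre of its underside, z up its axis. May be absent. Terracotta with a white band.
- vase3: bisque bottle vase, 100 mm tall, 76 mm across the belly, 62 mm across its flat foot; a straight round neck 34 mm across from 60 mm up to the rim, best gripped there; about 0.2 kg. Origin at the centre of its underside, z up its axis. May be absent. Grey with a white band.
- vase4: bisque bottle vase, 100 mm tall, 76 mm across the belly, 62 mm across its flat foot; a straight round neck 34 mm across from 60 mm up to the rim, best gripped there; about 0.2 kg. Origin at the centre of its underside, z up its axis. May be absent. Blue with a white band.
- heater: small white convector heater standing fixed on the table, 146 x 146 mm, its grey top 100 mm above the table; the dial is in the middle of the top. Origin under its centre
- dial (a joint): angle of the heater's black dial in rad: grows as it is turned clockwise seen from above; end stop (full heat) at 4.6, where the white pointer meets the red mark. Stays where it is left; about 0.05 N m to turn. At 0 its grip bar lies along the heater's x, pointer to -x; at value a it is turned by -a about z
- dial_grip (a point): on the dial's axis at the height to grip (137 mm above the table); turns with the dial, its x along the grip bar. The bar is 53 mm long, 14 mm thick, from 112 to 144 mm above the table
- brush_cup: pink pottery cup with brushes, 80 mm across, 90 mm tall (brushes to 170 mm), loose; origin under its centre. Leave alone
- paint_jar: paint jar with a yellow lid, 68 mm across, 75 mm tall, loose; origin under its centre. Leave alone
- candlestick: brass candlestick with a candle stub, 84 mm across the foot, 147 mm tall, loose; origin under its centre. Leave alone
There are look-alikes about, which are no part of the job. What is shaped like the vase3 but red is not meant.

How it is judged:
By the outcome, as a careful person would: the job done as asked, in the order asked, and still so for the second after the job is handed in, with the robot touching nothing.
Of vase1, vase2, vase3, vase4 only 2 to 4 are there at a start; the rules pass over those that are not, and their reading is None.
At some moment in a run one of vase1, vase2, vase3, vase4 may be knocked a few centimetres aside while the robot is not near it.
It also fails if it takes over 210 s, if anything falls off the work surface, if the arm or the gripper's body presses on something with over 40 N, if the wrist force passes 120 N, or if a joint passes its speed limit or range.

## Working session

There is one attempt and no reset: what is moved stays moved. The work goes in short steps, Python scripts to look and compute and a tool call to move; the robot and the scene stay as the last step left them, time stands still between calls to the robot, and variables do not carry over. Pictures are saved under pics/ and viewed, at most 14 in all, crops included, and the job is handed in when it is done.

Besides the shell and the picture viewer there is one more tool, called after ">>>" in YAML: its name, and indented under it one key for each argument. servo_tool: Moves the arm, as the interface text tells. Its arguments: {"type":"object","properties":{"moves":{"type":"string"}},"required":["moves"]}

```bash
mkdir -p pics; ls; python3 - <<'E'
from workcell import r, imaging
import cv2,numpy as np
s=r.state();print(s,r.tips_ahead)
for n in ("scene","side"):
    p,d=imaging.read_camera(n);np.savez(f"pics/{n}0.npz",p=p,d=d)
    cv2.imwrite(f"pics/{n}0.png",p[:,:,::-1]);print(n,imaging.camera_params(n))
print(imaging.camera_params("wrist"))
E
```

```text
pics
{'clock': 0.0, 'q': array([-2.10115089e-01,  1.59021505e-01,  1.59824968e+00,  6.60201482e-06,
        1.38618701e+00, -2.10114885e-01]), 'dq': array([-0.00051559,  0.00084897, -0.0006163 ,  0.00018088, -0.00064504,
       -0.00042866]), 'effort': array([ 1.96016467e-04, -3.96006632e+01, -3.31426942e+01, -2.07608541e-04,
        8.36965773e-03, -3.09808388e-05]), 'tool_pos': array([5.74413897e-01, 9.71477123e-05, 2.38323617e-01]), 'tcp_rot': array([ 7.07106976e-01,  7.07105971e-01, -5.04771464e-04, -7.84393618e-04]), 'ft_force': array([ 0.2282873 ,  0.77006316, -0.29510112]), 'ft_torque': array([ 0.0059831 , -0.0153722 , -0.01913692]), 'grasp_force': 0.0, 'finger_gap': 0.9998253440713482} 0.008
scene {'fx': 424.5671097856588, 'fy': 424.5671097856588, 'cx': 258.12965949328776, 'cy': 189.6843439037864, 'position': array([ 1.1478566 , -0.46178372,  0.98613123]), 'orientation': array([ 0.83121898,  0.42755294, -0.15496713, -0.31977912])}
side {'fx': 497.59415282314956, 'fy': 497.59415282314956, 'cx': 250.15338023915967, 'cy': 190.1112155821795, 'position': array([0.19038064, 0.87621726, 0.88680703]), 'orientation': array([-0.15221055,  0.89131227, -0.41843482,  0.08547913])}
{'fx': 300.44569844612187, 'fy': 300.44569844612187, 'cx': 264.1629185301931, 'cy': 196.33727002071754, 'hand_eye': array([[-9.99440290e-04, -9.46766060e-01, -3.21920841e-01,
         8.40397530e-02],
       [ 9.99999172e-01, -1.20717698e-03,  4.45683251e-04,
        -4.84373944e-04],
       [-8.10573203e-04, -3.21920129e-01,  9.46766483e-01,
        -1.34754819e-01],
       [ 0.00000000e+00,  0.00000000e+00,  0.00000000e+00,
         1.00000000e+00]])}
```

View pics/scene0.png

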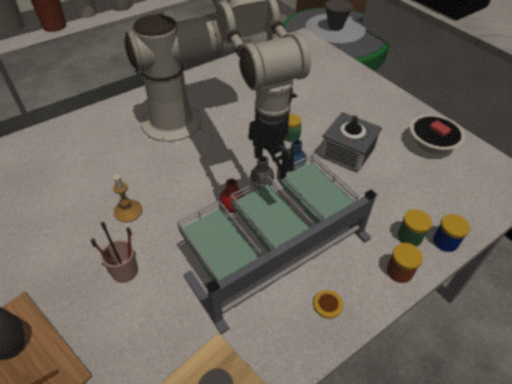

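View pics/side0.png

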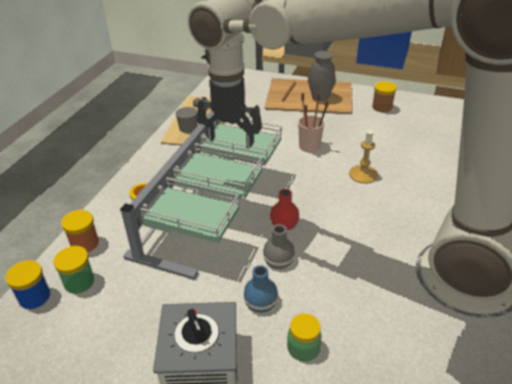

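Scene view: three pale green shelves at (220,240), (270,215), (318,190), with the heater at (352,140). Vase candidates in the side view are red (285,212), which is the look-alike, grey (279,247) = vase3 and blue (261,290) = vase4. The large dark vase on the board (322,75) and the red one at scene (45,12) are background. The paint jar is at side (304,335), the cup at (311,130) and the candlestick at (365,160).

```bash
cat > h.py <<'E'
from workcell import r, imaging
import cv2,numpy as np
from scipy.spatial.transform import Rotation as R
def pose(n):
    c=imaging.camera_params(n)
    if n!="wrist": return c,R.from_quat(c["orientation"]).as_matrix(),c["position"]
    s=r.state(); T=np.array(c["hand_eye"]); M=R.from_quat(s["tcp_rot"]).as_matrix()
    return c,M@T[:3,:3],M@T[:3,3]+s["tool_pos"]
def cloud(n,d,P):
    c,M,t=P; v,u=np.mgrid[:384,:512]
    X=np.dstack([(u-c["cx"])/c["fx"]*d,(v-c["cy"])/c["fy"]*d,d])@M.T+t
    X[d<=0]=np.nan; return X
def grab(n,name=None):
    P=pose(n); p,d=imaging.read_camera(n)
    if name: cv2.imwrite(f"pics/{name}.png",p[:,:,::-1])
    return p,d,cloud(n,d,P),P
def ray(P,u,v,z):
    c,M,t=P; k=M@np.array([(u-c["cx"])/c["fx"],(v-c["cy"])/c["fy"],1]); return t+k*(z-t[2])/k[2]
E
python3 - <<'E'
from h import *
for n in("scene","side"):
    f=np.load(f"pics/{n}0.npz");p,d=f["p"],f["d"];X=cloud(n,d,pose(n))
    H=cv2.cvtColor(p,cv2.COLOR_RGB2HSV).astype(int)
    ok=np.isfinite(X[...,2])&(X[...,0]>.25)&(X[...,0]<1.0)&(abs(X[...,1])<.6)
    g=ok&(abs(H[...,0]-70)<18)&(H[...,1]>35)&(abs(X[...,2]-.125)<.012)
    k,L,st,ce=cv2.connectedComponentsWithStats(cv2.morphologyEx(g.astype(np.uint8),cv2.MORPH_OPEN,np.ones((3,3))))
    for i in range(1,k):
        if st[i,4]<300: continue
        q=X[L==i]; rc=cv2.minAreaRect((q[:,:2]*1000).astype(np.float32)); print(n,"shelf",ce[i].round(),rc,q[:,2].mean().round(4))
    # tall things over table, top heights, connected
    m=ok&(X[...,2]>.03)&~g
    for name,mm in (("red",((H[...,0]<6)|(H[...,0]>172))&(H[...,1]>130)),("blue",(abs(H[...,0]-105)<12)&(H[...,1]>90)),("yellow",(abs(H[...,0]-24)<5)&(H[...,1]>180))):
        k,L,st,ce=cv2.connectedComponentsWithStats((mm&ok&(X[...,2]>.02)).astype(np.uint8))
        for i in range(1,k):
            if st[i,4]>50:
                q=X[L==i];print(n,name,st[i,4],ce[i].round(),np.nanmin(q,0).round(3),np.nanmax(q,0).round(3))
    t=ok&(abs(X[...,2]-.100)<.006)
    k,L,st,ce=cv2.connectedComponentsWithStats(t.astype(np.uint8))
    for i in range(1,k):
        if st[i,4]>60:
            q=X[L==i];print(n,"z100",st[i,4],ce[i].round(),cv2.minAreaRect((q[:,:2]*1000).astype(np.float32)))
    pts={"scene":[(352,121),(290,147)],"side":[(279,232),(261,272),(285,195),(196,325),(192,312),(311,130),(365,160),(134,210)]}[n]
    for u,v in pts: print(n,u,v,np.nanmedian(X[v-2:v+3,u-2:u+3].reshape(-1,3),0).round(3))
E
```

```text
scene shelf [319. 189.] ((624.0758056640625, 136.61416625976562), (95.2812271118164, 183.4287109375), 87.843505859375) 0.1245
scene shelf [273. 216.] ((622.3839111328125, -20.36676788330078), (106.56649780273438, 181.5349884033203), 87.13616943359375) 0.1245
scene shelf [220. 244.] ((620.4984130859375, -177.92628479003906), (108.5947036743164, 180.90162658691406), 87.72798156738281) 0.1245
scene red 232 [228. 196.] [ 0.425 -0.07   0.021] [ 0.486 -0.025  0.101]
scene blue 124 [297. 153.] [0.413 0.011 0.045] [0.647 0.244 0.336]
scene blue 249 [447. 240.] [0.883 0.344 0.02 ] [0.945 0.377 0.066]
scene yellow 83 [293. 120.] [0.286 0.027 0.065] [0.602 0.328 0.404]
scene yellow 428 [417. 221.] [0.807 0.274 0.073] [0.877 0.342 0.089]
scene yellow 439 [455. 226.] [0.878 0.342 0.072] [0.945 0.41  0.088]
scene yellow 551 [407. 256.] [0.868 0.163 0.069] [0.936 0.233 0.089]
scene z100 1141 [353. 133.] ((487.2471923828125, 409.16168212890625), (146.10574340820312, 154.875244140625), 21.041357040405273)
scene z100 76 [297. 143.] ((427.45965576171875, 225.92088317871094), (31.769657135009766, 33.247
[... 1677 characters left out ...]
2631836, 93.3304443359375), 81.17778778076172)
side z100 143 [279. 230.] ((426.53125, 95.97628784179688), (31.822736740112305, 34.037322998046875), 18.266984939575195)
side z100 186 [260. 272.] ((425.9666442871094, 225.7877960205078), (31.236495971679688, 36.862327575683594), 18.536529541015625)
side z100 4506 [197. 339.] ((487.55303955078125, 408.6956787109375), (146.06932067871094, 148.73553466796875), 21.258607864379883)
side 279 232 [0.425 0.103 0.099]
side 261 272 [0.424 0.229 0.1  ]
side 285 195 [ 0.45  -0.026  0.099]
side 196 325 [0.48  0.418 0.143]
side 192 312 [0.499 0.395 0.143]
side 311 130 [ 0.472 -0.357  0.079]
side 365 160 [ 0.296 -0.29   0.055]
side 134 210 [0.734 0.195 0.156]
```

>>> servo_tool:
  moves: "0 5 0 40 0 0 0;0 5 0 40 0 0 0;0 5 0 40 0 0 0;0 5 -5 40 0 0 0;0 0 -5 0 0 0 0;0 0 0 0 0 0 0"

```text
clock: 0.7
tool_pos: [0.5953, -0.0106, 0.3997]
tcp_rot: [0.707, 0.707, 0.0, 0.001]
ft_force: [-0.1, -0.7, -1.0]
finger_gap: 0.004
grasp_force: 0.0
```

```bash
python3 - <<'E'
from h import *
p,d,X,P=grab("wrist","w1")
H=cv2.cvtColor(p,cv2.COLOR_RGB2HSV).astype(int)
g=(abs(H[...,0]-70)<18)&(H[...,1]>35)&(abs(X[...,2]-.125)<.015)
k,L,st,ce=cv2.connectedComponentsWithStats(cv2.morphologyEx(g.astype(np.uint8),cv2.MORPH_OPEN,np.ones((3,3))))
for i in range(1,k):
    if st[i,4]<300: continue
    q=X[L==i]; print("shelf",ce[i].round(),cv2.minAreaRect((q[:,:2]*1000).astype(np.float32)),q[:,2].mean().round(4))
t=(abs(X[...,2]-.158)<.005)&(X[...,0]>.65)
q=X[t]; print("rail",len(q),cv2.minAreaRect((q[:,:2]*1000).astype(np.float32)))
p2,d2,X2,_=grab("scene","scene1"); 
E
```

```text
shelf [291.  47.] ((628.661865234375, 125.34922790527344), (110.54451751708984, 188.41578674316406), 88.67264556884766) 0.1253
shelf [285. 170.] ((625.0244750976562, -30.928142547607422), (112.20506286621094, 188.05072021484375), 88.68492126464844) 0.1252
shelf [285. 232.] ((623.3733520507812, -125.85503387451172), (6.917474269866943, 180.49029541015625), 88.5552978515625) 0.1213
shelf [230. 261.] ((549.6140747070312, -186.06796264648438), (93.21034240722656, 44.52519226074219), 87.2598648071289) 0.1251
shelf [316. 266.] ((665.0159912109375, -191.07876586914062), (97.11114501953125, 100.68548583984375), 88.1655502319336) 0.1251
rail 5610 ((698.2315063476562, -25.858383178710938), (394.87042236328125, 100.3478775024414), 88.63912200927734)
```

View pics/w1.png

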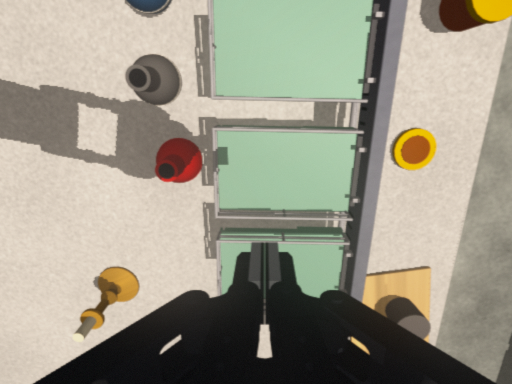

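The wrist view shows the three shelves empty, the grey vase at (150,78), the red look-alike at (178,160) and the candlestick at (110,290). The rack is yawed about -1.3°, and the shelf middles are near (628,125), (625,-30) and (621,-185) mm. Next I press the left shelf.

>>> servo_tool:
  moves: "0 10 40 -10 0 0 0;0 10 40 -20 0 0 0;0 8 40 -25 0 0 0;0 5 16 -40 0 0 0;0 0 0 -45 0 0 0;0 0 0 -45 0 0 0;0 0 0 -40 0 0 0;0 0 0 -20 0 0 0;0 0 0 0 0 0 0"

```text
clock: 1.7
tool_pos: [0.6234, 0.1262, 0.1477]
tcp_rot: [0.707, 0.707, -0.004, -0.004]
ft_force: [-0.0, -0.0, -0.2]
finger_gap: -0.001
grasp_force: 0.0
```

>>> servo_tool:
  moves: "0 0 0 -8 0 0 0;0 0 0 -7 0 0 0;0 0 0 -2 0 0 0;0 0 0 -2 0 0 0;0 0 0 0 0 0 0;0 0 0 0 0 0 0"

```text
clock: 2.3
tool_pos: [0.6283, 0.126, 0.1358]
tcp_rot: [0.707, 0.707, 0.0, 0.0]
ft_force: [-0.4, -0.8, -0.8]
finger_gap: 0.002
grasp_force: 0.0
```

>>> servo_tool:
  moves: "0 0 0 -2 0 0 0;0 0 0 -1 0 0 0;0 0 0 -1 0 0 0;0 0 0 0 0 0 0;0 0 0 0 0 0 0"

```text
clock: 2.8
tool_pos: [0.6283, 0.126, 0.1319]
tcp_rot: [0.707, 0.707, 0.0, 0.0]
ft_force: [-1.9, 0.4, 5.3]
finger_gap: 0.003
grasp_force: 2.5
```

>>> servo_tool:
  moves: "0 0 0 -0.5 0 0 0;0 0 0 -0.5 0 0 0;0 0 0 0 0 0 0"

```text
clock: 3.1
tool_pos: [0.6284, 0.126, 0.1312]
tcp_rot: [0.707, 0.707, 0.0, 0.0]
ft_force: [-2.2, -0.3, 7.2]
finger_gap: -0.001
grasp_force: 3.6
```

>>> servo_tool:
  moves: "0 0 0 -1 0 0 0;0 0 0 0 0 0 0;0 0 0 0 0 0 0;0 0 0 0 0 0 0;0 0 0 0 0 0 0;0 0 0 0 0 0 0;0 0 0 0 0 0 0;0 0 0 0 0 0 0"

```text
clock: 3.9
tool_pos: [0.6284, 0.126, 0.1306]
tcp_rot: [0.707, 0.707, 0.0, 0.0]
ft_force: [-3.3, 0.0, 8.3]
finger_gap: 0.002
grasp_force: 4.4
```

>>> servo_tool:
  moves: "0 0 0 0 0 0 0;0 0 0 0 0 0 0;0 0 0 0 0 0 0;0 0 0 0 0 0 0;0 0 0 0 0 0 0;0 0 0 0 0 0 0"

```text
clock: 4.5
tool_pos: [0.6284, 0.126, 0.1306]
tcp_rot: [0.707, 0.707, 0.0, 0.0]
ft_force: [-3.0, 0.1, 8.0]
finger_gap: 0.004
grasp_force: 4.4
```

>>> servo_tool:
  moves: "0 0 0 -0.8 0 0 0;0 0 0 0 0 0 0;0 0 0 0 0 0 0;0 0 0 0 0 0 0;0 0 0 0 0 0 0;0 0 0 0 0 0 0;0 0 0 0 0 0 0;0 0 0 0 0 0 0;0 0 0 0 0 0 0;0 0 0 0 0 0 0"

```text
clock: 5.5
tool_pos: [0.6284, 0.126, 0.1301]
tcp_rot: [0.707, 0.707, 0.0, 0.0]
ft_force: [-5.1, -0.7, 11.2]
finger_gap: 0.0
grasp_force: 5.1
```

>>> servo_tool:
  moves: "0 0 0 0 0 0 0;0 0 0 0 0 0 0;0 0 0 0 0 0 0;0 0 0 15 0 0 0;0 0 0 40 0 0 0;0 0 0 15 0 0 0;0 0 -45 0 0 0 0;0 -1 -45 0 0 0 0;0 -1 -45 0 0 0 0;0 -1 -20 -15 0 0 0"

```text
clock: 6.5
tool_pos: [0.6263, -0.033, 0.1856]
tcp_rot: [0.708, 0.706, 0.001, 0.003]
ft_force: [0.0, -1.3, 0.9]
finger_gap: -0.002
grasp_force: 0.0
```

>>> servo_tool:
  moves: "0 0 0 -35 0 0 0;0 0 0 -10 0 0 0;0 0 0 -3 0 0 0;0 0 0 0 0 0 0;0 0 0 0 0 0 0"

```text
clock: 7.0
tool_pos: [0.626, -0.0286, 0.1371]
tcp_rot: [0.707, 0.707, 0.001, 0.001]
ft_force: [-0.2, 0.5, -0.3]
finger_gap: 0.0
grasp_force: 0.0
```

>>> servo_tool:
  moves: "0 0 0 -3 0 0 0;0 0 0 -1 0 0 0;0 0 0 -1 0 0 0;0 0 0 -1 0 0 0;0 0 0 0 0 0 0;0 0 0 0 0 0 0"

```text
clock: 7.6
tool_pos: [0.6259, -0.0288, 0.1313]
tcp_rot: [0.707, 0.707, 0.001, 0.001]
ft_force: [-1.1, 1.2, 7.9]
finger_gap: -0.0
grasp_force: 3.6
```

>>> servo_tool:
  moves: "0 0 0 -0.5 0 0 0;0 0 0 0 0 0 0;0 0 0 0 0 0 0"

```text
clock: 7.9
tool_pos: [0.6259, -0.0288, 0.131]
tcp_rot: [0.707, 0.707, 0.001, 0.001]
ft_force: [-2.2, 2.3, 8.7]
finger_gap: 0.001
grasp_force: 4.0
```

>>> servo_tool:
  moves: "0 0 0 -0.8 0 0 0;0 0 0 0 0 0 0;0 0 0 0 0 0 0;0 0 0 0 0 0 0;0 0 0 0 0 0 0;0 0 0 0 0 0 0;0 0 0 0 0 0 0;0 0 0 0 0 0 0;0 0 0 0 0 0 0;0 0 0 0 0 0 0"

```text
clock: 8.9
tool_pos: [0.6259, -0.0288, 0.1304]
tcp_rot: [0.707, 0.707, 0.001, 0.001]
ft_force: [-2.6, 1.8, 9.7]
finger_gap: -0.001
grasp_force: 4.7
```

>>> servo_tool:
  moves: "0 0 0 0 0 0 0;0 0 0 0 0 0 0;0 0 0 0 0 0 0;0 0 0 15 0 0 0;0 0 0 40 0 0 0;0 0 0 15 0 0 0;0 -1 -45 0 0 0 0;0 -1 -45 0 0 0 0;0 -1 -45 0 0 0 0;0 0 -20 -15 0 0 0"

```text
clock: 9.9
tool_pos: [0.623, -0.1886, 0.1855]
tcp_rot: [0.708, 0.706, 0.0, 0.003]
ft_force: [-0.2, -0.2, 0.7]
finger_gap: -0.003
grasp_force: 0.0
```

>>> servo_tool:
  moves: "0 0 0 -35 0 0 0;0 0 0 -10 0 0 0;0 0 0 -3 0 0 0;0 0 0 0 0 0 0;0 0 0 0 0 0 0"

```text
clock: 10.4
tool_pos: [0.623, -0.1836, 0.1368]
tcp_rot: [0.707, 0.707, 0.0, 0.001]
ft_force: [0.6, -0.8, 0.3]
finger_gap: -0.002
grasp_force: 0.0
```

>>> servo_tool:
  moves: "0 0 0 -3 0 0 0;0 0 0 -1 0 0 0;0 0 0 -1 0 0 0;0 0 0 -1 0 0 0;0 0 0 0 0 0 0;0 0 0 0 0 0 0"

```text
clock: 11.0
tool_pos: [0.6228, -0.184, 0.13]
tcp_rot: [0.707, 0.707, 0.001, 0.001]
ft_force: [3.5, 1.0, 5.7]
finger_gap: -0.001
grasp_force: 2.4
```

>>> servo_tool:
  moves: "0 0 0 -1 0 0 0;0 0 0 -1 0 0 0;0 0 0 0 0 0 0;0 0 0 0 0 0 0"

```text
clock: 11.4
tool_pos: [0.6229, -0.184, 0.1282]
tcp_rot: [0.707, 0.707, 0.001, 0.001]
ft_force: [2.9, 1.9, 6.2]
finger_gap: 0.0
grasp_force: 3.2
```

>>> servo_tool:
  moves: "0 0 0 -1 0 0 0;0 0 0 -1 0 0 0;0 0 0 0 0 0 0;0 0 0 0 0 0 0"

```text
clock: 11.8
tool_pos: [0.623, -0.184, 0.1266]
tcp_rot: [0.707, 0.707, 0.001, 0.001]
ft_force: [1.3, 2.6, 8.2]
finger_gap: -0.001
grasp_force: 4.0
```

Loose: about 1 N/mm. I'll go on to 10 N and hold.

>>> servo_tool:
  moves: "0 0 0 -1 0 0 0;0 0 0 -1 0 0 0;0 0 0 -0.5 0 0 0;0 0 0 0 0 0 0;0 0 0 0 0 0 0;0 0 0 0 0 0 0;0 0 0 0 0 0 0;0 0 0 0 0 0 0;0 0 0 0 0 0 0;0 0 0 0 0 0 0"

```text
clock: 12.8
tool_pos: [0.6232, -0.184, 0.1246]
tcp_rot: [0.707, 0.707, 0.001, 0.001]
ft_force: [1.0, 3.4, 10.3]
finger_gap: 0.006
grasp_force: 4.9
```

>>> servo_tool:
  moves: "0 0 0 0 0 0 0;0 0 0 0 0 0 0;0 0 0 0 0 0 0;0 0 0 0 0 0 0;0 0 0 0 0 0 0;0 0 0 0 0 0 0"

```text
clock: 13.4
tool_pos: [0.6232, -0.184, 0.1246]
tcp_rot: [0.707, 0.707, 0.001, 0.001]
ft_force: [0.6, 3.3, 10.4]
finger_gap: -0.001
grasp_force: 4.9
```

>>> servo_tool:
  moves: "0 0 0 30 0 0 0;0 0 0 45 0 0 0;0 -10 20 40 0 0 0;0 -15 35 30 0 0 0;0 -15 40 25 0 0 0;0 -15 40 25 0 0 0;85 -15 40 20 0 0 0;85 -15 40 20 0 0 0;85 -15 40 20 0 0 0;85 -15 40 20 0 0 0"

```text
clock: 14.4
tool_pos: [0.5055, 0.1119, 0.3972]
tcp_rot: [0.707, 0.707, -0.001, -0.001]
ft_force: [0.4, 0.6, 1.1]
finger_gap: 0.683
grasp_force: 0.0
```

>>> servo_tool:
  moves: "85 -15 40 0 0 0 0;85 -15 40 0 0 0 0;85 -15 40 0 0 0 0;85 -8 40 0 0 0 0;85 0 40 0 0 0 0;85 0 0 0 0 0 0;85 0 0 0 0 0 0"

```text
clock: 15.1
tool_pos: [0.4535, 0.3109, 0.3963]
tcp_rot: [0.707, 0.708, -0.002, -0.0]
ft_force: [0.9, -1.1, -0.1]
finger_gap: 0.996
grasp_force: 0.0
```

```bash
python3 - <<'E'
from h import *
p,d,X,P=grab("wrist","w2")
t=(abs(X[...,2]-.100)<.006)
k,L,st,ce=cv2.connectedComponentsWithStats(t.astype(np.uint8))
for i in range(1,k):
    if st[i,4]>80:
        q=X[L==i];print("z100",st[i,4],ce[i].round(),cv2.minAreaRect((q[:,:2]*1000).astype(np.float32)))
t=(abs(X[...,2]-.144)<.007)&(X[...,1]>.3)
q=X[t];print("bar",len(q),cv2.minAreaRect((q[:,:2]*1000).astype(np.float32)))
p,d,X,P=grab("side","side2");p,d,X,P=grab("scene","scene2")
E
```

```text
z100 10037 [289.  78.] ((486.4701843261719, 407.99383544921875), (145.96194458007812, 146.28700256347656), 21.371889114379883)
z100 380 [247. 209.] ((425.3489990234375, 225.51336669921875), (33.61408233642578, 32.391605377197266), 89.3495101928711)
z100 141 [445. 225.] ((735.25146484375, 199.84515380859375), (42.65348815917969, 18.769990921020508), 61.20690155029297)
z100 312 [248. 281.] ((425.6025390625, 95.3624496459961), (33.46846389770508, 33.36764907836914), 35.41218948364258)
z100 348 [ 26. 304.] ((37.39088439941406, 49.54521179199219), (17.240543365478516, 87.60716247558594), 51.786102294921875)
z100 264 [263. 341.] ((449.78265380859375, -34.264732360839844), (34.1029167175293, 33.221378326416016), 59.81777572631836)
bar 537 ((486.4226989746094, 407.8141174316406), (14.125244140625, 52.1206169128418), 43.890647888183594)
```

View pics/w2.png

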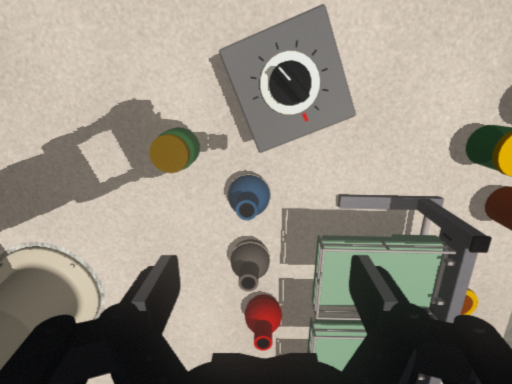

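View pics/scene2.png

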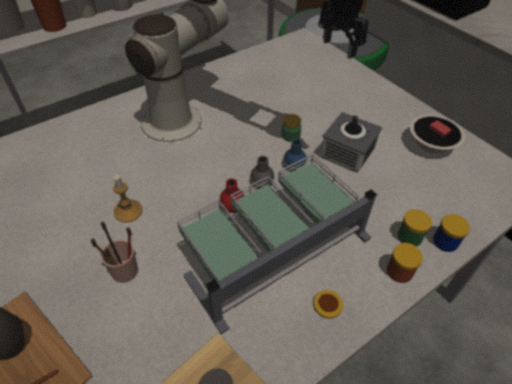

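The wrist view shows blue at (247,200), grey at (249,270), red at (263,330) and the dial at (290,82), with its red mark at (305,117). Nothing is hidden now, so only vase3 (grey) and vase4 (blue) are present. I'll take blue first, to the left shelf.

>>> servo_tool:
  moves: "85 -15 -40 0 0 0 0;85 -13 -40 0 0 0 0;85 0 -5 -40 0 0 0;85 0 0 -45 0 0 0;85 0 0 -45 0 0 0;85 0 0 -45 0 0 0;85 0 0 -40 0 0 0;85 0 0 0 0 0 0;85 0 0 0 0 0 0"

```text
clock: 16.15
tool_pos: [0.4263, 0.2253, 0.1835]
tcp_rot: [0.708, 0.707, -0.0, 0.0]
ft_force: [1.3, -0.4, 1.5]
finger_gap: 0.995
grasp_force: 0.0
```

```bash
python3 - <<'E'
from h import *
p,d,X,P=grab("wrist","w3");print(r.state()["tool_pos"])
t=(abs(X[...,2]-.098)<.008)
k,L,st,ce=cv2.connectedComponentsWithStats(t.astype(np.uint8))
for i in range(1,k):
    if st[i,4]>80:
        q=X[L==i];print("z100",st[i,4],ce[i].round(),cv2.minAreaRect((q[:,:2]*1000).astype(np.float32)))
E
```

```text
[0.42746688 0.2257512  0.18507769]
z100 10816 [352.  29.] ((500.6578674316406, 340.0977478027344), (51.539093017578125, 153.2430877685547), 89.75724792480469)
z100 1529 [263. 206.] ((425.17193603515625, 225.81991577148438), (33.694766998291016, 33.06454086303711), 88.20557403564453)
z100 1113 [264. 337.] ((425.418212890625, 94.95158386230469), (33.538856506347656, 34.37194061279297), 1.4380875825881958)
```

>>> servo_tool:
  moves: "85 -2 0 -40 0 0 0;85 0 0 -40 0 0 0;85 0 0 -20 0 0 0;85 0 0 -9 0 0 0;85 0 0 0 0 0 0;0 0 0 0 0 0 0;0 0 0 0 0 0 0;0 0 0 0 0 0 0;0 0 0 0 0 0 0;0 0 0 0 0 0 0"

```text
clock: 17.2
tool_pos: [0.4251, 0.2262, 0.0749]
tcp_rot: [0.707, 0.707, 0.001, 0.001]
ft_force: [0.5, 0.4, 6.2]
finger_gap: 0.381
grasp_force: 59.3
```

>>> servo_tool:
  moves: "0 0 0 20 0 0 0;0 0 0 40 0 0 0;0 0 0 45 0 0 0;0 0 0 45 0 0 0;0 0 0 30 0 0 0;0 35 -15 0 0 0 0;0 35 -18 0 0 0 0;0 35 -18 0 0 0 0;0 35 -18 0 0 0 0;0 30 -18 0 0 0 0"

```text
clock: 18.2
tool_pos: [0.5949, 0.138, 0.2526]
tcp_rot: [0.707, 0.707, -0.001, -0.001]
ft_force: [0.1, -0.1, -1.4]
finger_gap: 0.383
grasp_force: 60.5
```

>>> servo_tool:
  moves: "0 25 -14 0 0 0 0;0 0 0 0 0 0 0;0 0 0 0 0 0 0"

```text
clock: 18.5
tool_pos: [0.6185, 0.1248, 0.2524]
tcp_rot: [0.707, 0.707, -0.001, -0.001]
ft_force: [0.1, 0.3, -2.6]
finger_gap: 0.381
grasp_force: 60.8
```

>>> servo_tool:
  moves: "0 0 0 -30 0 0 0;0 0 0 -15 0 0 0;0 0 0 -5 0 0 0;0 0 0 0 0 0 0;0 0 0 0 0 0 0"

```text
clock: 19.0
tool_pos: [0.6193, 0.1253, 0.2047]
tcp_rot: [0.707, 0.707, 0.0, 0.0]
ft_force: [-0.0, 0.0, -2.8]
finger_gap: 0.382
grasp_force: 61.0
```

>>> servo_tool:
  moves: "0 0 0 -1 0 0 0;0 0 0 -1 0 0 0;0 0 0 0 0 0 0;0 0 0 0 0 0 0"

```text
clock: 19.4
tool_pos: [0.6191, 0.125, 0.2019]
tcp_rot: [0.707, 0.707, 0.0, 0.0]
ft_force: [-0.1, 0.0, -1.9]
finger_gap: 0.38
grasp_force: 61.0
```

>>> servo_tool:
  moves: "0 0 0 -1 0 0 0;0 0 0 -1 0 0 0;0 0 0 0 0 0 0;0 0 0 0 0 0 0"

```text
clock: 19.8
tool_pos: [0.6191, 0.125, 0.1999]
tcp_rot: [0.707, 0.707, 0.0, 0.0]
ft_force: [-0.3, -0.8, -0.1]
finger_gap: 0.383
grasp_force: 61.0
```

>>> servo_tool:
  moves: "50 0 0 -0.5 0 0 0;85 0 0 0 0 0 0;85 0 0 0 0 0 0;85 0 0 0 0 0 0;85 0 0 10 0 0 0;85 0 0 30 0 0 0;85 0 0 45 0 0 0;85 0 0 20 0 0 0;85 -35 -5 0 0 0 0;85 -45 -5 0 0 0 0"

```text
clock: 20.8
tool_pos: [0.5395, 0.1146, 0.3059]
tcp_rot: [0.707, 0.707, 0.001, 0.001]
ft_force: [-0.8, -0.2, 0.7]
finger_gap: 0.991
grasp_force: 0.0
```

>>> servo_tool:
  moves: "85 -45 -5 0 0 0 0;85 -40 -5 0 0 0 0;85 -25 -5 -30 0 0 0;85 -4 -5 -45 0 0 0;85 0 0 -45 0 0 0;85 0 0 0 0 0 0;85 0 0 0 0 0 0"

```text
clock: 21.5
tool_pos: [0.4253, 0.095, 0.1854]
tcp_rot: [0.707, 0.707, 0.0, 0.0]
ft_force: [0.3, 0.4, 1.2]
finger_gap: 0.998
grasp_force: 0.0
```

```bash
python3 - <<'E'
from h import *
p,d,X,P=grab("wrist","w4");print(r.state()["tool_pos"])
def f(X,z):
  t=(abs(X[...,2]-z)<.008)
  k,L,st,ce=cv2.connectedComponentsWithStats(t.astype(np.uint8))
  for i in range(1,k):
    if st[i,4]>60 and st[i,4]<4000:
        q=X[L==i];print(z,st[i,4],ce[i].round(),cv2.minAreaRect((q[:,:2]*1000).astype(np.float32)))
f(X,.098)
p,d,X,P=grab("side","side4");f(X,.1);f(X,.224)
cv2.imwrite("pics/side4c.png",cv2.resize(p[90:340,100:350,::-1],(600,600)))
E
```

```text
[0.42660502 0.09494088 0.18684646]
0.098 1507 [265. 206.] ((425.2490234375, 94.3617935180664), (33.86265563964844, 33.76295852661133), 58.81156921386719)
0.098 1109 [291. 334.] ((449.8377990722656, -33.624000549316406), (34.917274475097656, 33.42683410644531), 86.37506866455078)
0.1 91 [367. 146.] ((293.6042175292969, -294.4273376464844), (37.90065002441406, 37.77904510498047), 10.693007469177246)
0.1 126 [285. 194.] ((451.6739196777344, -33.364463806152344), (33.33008575439453, 35.535037994384766), 29.816200256347656)
0.1 156 [144. 229.] ((706.10107421875, 199.04029846191406), (48.12017822265625, 97.77281188964844), 82.47923278808594)
0.1 152 [279. 231.] ((426.684326171875, 95.58778381347656), (31.84770965576172, 36.395233154296875), 17.515867233276367)
0.1 91 [451. 247.] ((61.80326843261719, 21.683181762695312), (9.090974807739258, 62.97517776489258), 20.2076358795166)
0.224 161 [191. 179.] ((618.884521484375, 126.01727294921875), (37.15046691894531, 32.23560333251953), 87.33097839355469)
0.224 93 [464. 201.] ((63.18559265136719, 11.51386833190918), (9.400596618652344, 70.99491882324219), 8.318363189697266)
```

View pics/side4c.png

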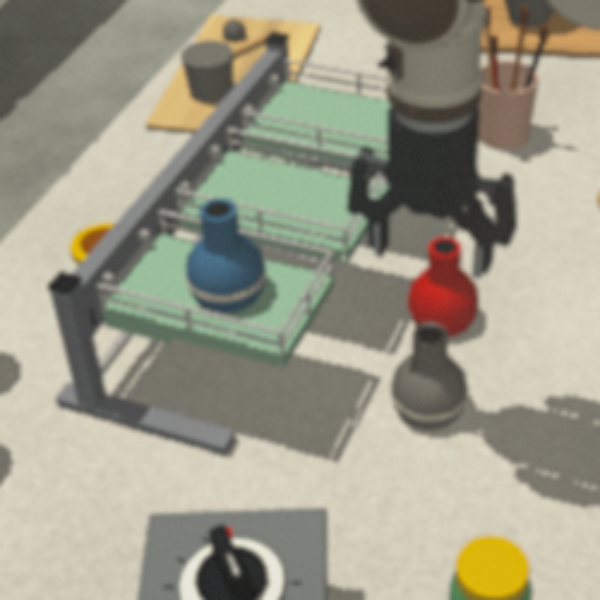

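Blue stands upright on the left shelf, at crop (225,260). The grey one is in place, right below the gripper.

>>> servo_tool:
  moves: "85 -1 0 -40 0 0 0;85 0 0 -40 0 0 0;85 0 0 -20 0 0 0;85 0 0 -10 0 0 0;85 0 0 0 0 0 0;0 0 0 0 0 0 0;0 0 0 0 0 0 0;0 0 0 0 0 0 0;0 0 0 0 0 0 0;0 0 0 0 0 0 0"

```text
clock: 22.6
tool_pos: [0.4251, 0.095, 0.0754]
tcp_rot: [0.707, 0.707, 0.001, 0.001]
ft_force: [0.5, 0.8, 5.4]
finger_gap: 0.379
grasp_force: 59.2
```

>>> servo_tool:
  moves: "0 0 0 20 0 0 0;0 0 0 40 0 0 0;0 0 0 45 0 0 0;0 0 0 45 0 0 0;0 0 0 30 0 0 0;0 35 -20 0 0 0 0;0 35 -22 0 0 0 0;0 35 -22 0 0 0 0;0 35 -22 0 0 0 0;0 30 -22 0 0 0 0"

```text
clock: 23.6
tool_pos: [0.5949, -0.0139, 0.2531]
tcp_rot: [0.707, 0.707, -0.0, -0.001]
ft_force: [0.5, 0.2, -1.5]
finger_gap: 0.384
grasp_force: 60.5
```

>>> servo_tool:
  moves: "0 24 -17 0 0 0 0;0 0 0 0 0 0 0;0 0 0 0 0 0 0"

```text
clock: 23.9
tool_pos: [0.6174, -0.03, 0.253]
tcp_rot: [0.707, 0.707, -0.001, -0.001]
ft_force: [-0.3, 0.3, -1.5]
finger_gap: 0.382
grasp_force: 60.9
```

>>> servo_tool:
  moves: "0 0 0 -30 0 0 0;0 0 0 -15 0 0 0;0 0 0 -5 0 0 0;0 0 0 -1 0 0 0;0 0 0 -1 0 0 0;0 0 0 0 0 0 0;0 0 0 0 0 0 0"

```text
clock: 24.6
tool_pos: [0.6185, -0.0301, 0.2033]
tcp_rot: [0.707, 0.707, 0.0, 0.001]
ft_force: [-0.1, -0.2, -1.8]
finger_gap: 0.382
grasp_force: 61.0
```

>>> servo_tool:
  moves: "0 0 0 -1 0 0 0;0 0 0 -1 0 0 0;0 0 0 0 0 0 0;0 0 0 0 0 0 0"

```text
clock: 25.0
tool_pos: [0.6182, -0.0301, 0.2004]
tcp_rot: [0.707, 0.707, 0.0, 0.0]
ft_force: [0.2, 0.2, -1.3]
finger_gap: 0.383
grasp_force: 61.0
```

>>> servo_tool:
  moves: "0 0 0 -0.7 0 0 0;0 0 0 0 0 0 0;50 0 0 0 0 0 0;85 0 0 0 0 0 0;85 0 0 0 0 0 0;85 0 0 0 0 0 0;85 0 0 10 0 0 0;85 0 0 30 0 0 0;85 0 0 45 0 0 0;85 0 0 25 0 0 0"

```text
clock: 26.0
tool_pos: [0.619, -0.0302, 0.3144]
tcp_rot: [0.707, 0.707, 0.001, 0.002]
ft_force: [1.0, -0.7, 1.2]
finger_gap: 0.994
grasp_force: 0.0
```

>>> servo_tool:
  moves: "85 -20 35 5 0 0 0;85 -20 40 0 0 0 0;85 -15 40 0 0 0 0;85 -15 40 0 0 0 0.1;85 -15 40 0 0 0 0.12;85 -15 40 0 0 0 0.12;85 -12 40 0 0 0 0.12;85 -10 40 0 0 0 0.12;85 -5 40 0 0 0 0.1;85 -5 40 0 0 0 0.086"

```text
clock: 27.0
tool_pos: [0.4855, 0.3667, 0.3157]
tcp_rot: [0.39, 0.921, 0.001, 0.001]
ft_force: [1.2, 0.2, -0.1]
finger_gap: 0.994
grasp_force: 0.0
```

>>> servo_tool:
  moves: "85 0 40 0 0 0 0;85 0 3 0 0 0 0;85 0 0 -30 0 0 0;85 0 0 -20 0 0 0;85 0 0 0 0 0 0;85 0 0 0 0 0 0"

```text
clock: 27.6
tool_pos: [0.4863, 0.4076, 0.2654]
tcp_rot: [0.392, 0.92, 0.0, 0.0]
ft_force: [0.8, 0.3, 0.4]
finger_gap: 0.995
grasp_force: 0.0
```

```bash
python3 - <<'E'
from h import *
s=r.state();print(s["tool_pos"],s["q"].round(3),R.from_quat(s["tcp_rot"]).as_matrix()[:,1].round(3))
p,d,X,P=grab("wrist","w5")
t=(abs(X[...,2]-.144)<.006)&(abs(X[...,0]-.486)<.05)&(abs(X[...,1]-.408)<.05)
q=X[t];print("bar",len(q),cv2.minAreaRect((q[:,:2]*1000).astype(np.float32)))
def f(X,z):
  t=(abs(X[...,2]-z)<.008)&(X[...,0]>.5)
  k,L,st,ce=cv2.connectedComponentsWithStats(t.astype(np.uint8))
  for i in range(1,k):
    if st[i,4]>60 and st[i,4]<4000:
        q=X[L==i];print(z,st[i,4],ce[i].round(),cv2.minAreaRect((q[:,:2]*1000).astype(np.float32)))
p2,d,X,P=grab("scene","scene5");f(X,.224)
a=cv2.resize(p2[90:330,140:400],(560,520));b=cv2.resize(p[:,:],(0,0),fx=.46,fy=.46)
c=np.zeros((520,800,3),np.uint8);c[:,:560]=a;c[:b.shape[0],560:560+b.shape[1]]=b[:,:240];cv2.imwrite("pics/c5.png",c[:,:,::-1])
E
```

```text
[0.48626371 0.40758323 0.26537571] [ 0.508  0.295  1.385 -0.     1.461 -0.258] [0.721 0.693 0.   ]
bar 858 ((485.5531921386719, 408.2998962402344), (13.464211463928223, 52.370330810546875), 44.15415573120117)
0.224 129 [318. 164.] ((618.6287841796875, 125.25155639648438), (31.20826530456543, 38.70906066894531), 50.744422912597656)
0.224 145 [269. 189.] ((619.546142578125, -30.495513916015625), (31.555702209472656, 35.20442199707031), 54.69639587402344)
```

View pics/c5.png

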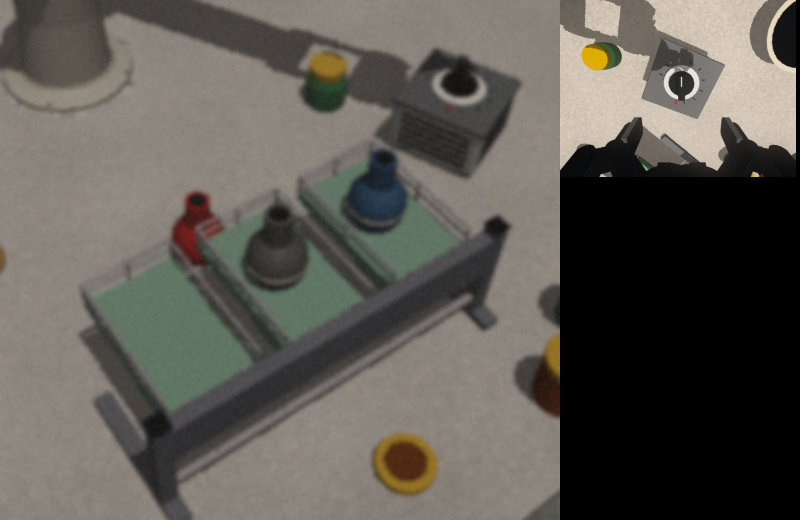

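Both vases stand upright and centred on the left and middle shelves. The dial pointer is at about 134° (dial ≈ 1.18 rad), so it needs about 3.42 rad more, and I'll do that in two bites.

>>> servo_tool:
  moves: "85 0 0 -40 0 0 0;85 0 0 -40 0 0 0;85 0 0 -40 0 0 0;85 0 0 -17 0 0 0;85 0 0 0 0 0 0;0 0 0 0 0 0 0;0 0 0 0 0 0 0;0 0 0 0 0 0 0;0 0 0 0 0 0 0;0 0 0 0 0 0 0"

```text
clock: 28.7
tool_pos: [0.4858, 0.4076, 0.1285]
tcp_rot: [0.391, 0.92, -0.001, -0.0]
ft_force: [-5.4, -5.3, 22.7]
finger_gap: 0.151
grasp_force: 62.0
```

>>> servo_tool:
  moves: "0 0 0 0 0 0 -0.05;0 0 0 0 0 0 -0.1;0 0 0 0 0 0 -0.12;0 0 0 0 0 0 -0.12;0 0 0 0 0 0 -0.12;0 0 0 0 0 0 0"

```text
clock: 29.3
tool_pos: [0.4861, 0.4077, 0.1286]
tcp_rot: [0.612, 0.791, -0.0, 0.0]
ft_force: [-2.0, -2.5, 5.7]
finger_gap: 0.151
grasp_force: 59.9
```

>>> servo_tool:
  moves: "0 0 0 0 0 0 -0.13;0 0 0 0 0 0 -0.14;0 0 0 0 0 0 -0.14;0 0 0 0 0 0 -0.14;0 0 0 0 0 0 -0.14;0 0 0 0 0 0 -0.14;0 0 0 0 0 0 -0.14;0 0 0 0 0 0 -0.14;0 0 0 0 0 0 -0.1;0 0 0 0 0 0 0"

```text
clock: 30.3
tool_pos: [0.4867, 0.4074, 0.1286]
tcp_rot: [0.953, 0.303, 0.001, 0.001]
ft_force: [-0.3, -4.8, 5.3]
finger_gap: 0.145
grasp_force: 60.0
```

>>> servo_tool:
  moves: "0 0 0 0 0 0 -0.14;0 0 0 0 0 0 -0.14;0 0 0 0 0 0 0;40 0 0 0 0 0 0;85 0 0 0 0 0 0;85 0 0 0 0 0 0;85 0 0 20 0 0 0;85 0 0 40 0 0 0;85 0 0 30 0 0 0;85 0 0 0 0 0 0"

```text
clock: 31.3
tool_pos: [0.4884, 0.4098, 0.2236]
tcp_rot: [0.986, 0.168, 0.005, -0.002]
ft_force: [0.6, 0.9, 0.9]
finger_gap: 0.999
grasp_force: 0.0
```

```bash
python3 - <<'E'
from h import *
s=r.state();y=R.from_quat(s["tcp_rot"]).as_matrix()[:,1];print(s["tool_pos"],s["q"].round(3),np.degrees(np.arctan2(y[1],y[0])))
p,d,X,P=grab("wrist","w6")
t=(abs(X[...,2]-.144)<.006)&(abs(X[...,0]-.486)<.05)&(abs(X[...,1]-.408)<.05)
q=X[t];print("bar",len(q),cv2.minAreaRect((q[:,:2]*1000).astype(np.float32)))
E
```

```text
[0.48844698 0.40975003 0.22356274] [0.509 0.321 1.436 0.    1.374 1.742] -70.64196784914373
bar 1138 ((486.3699035644531, 407.9181823730469), (52.78133773803711, 13.661005973815918), 20.021400451660156)
```

>>> servo_tool:
  moves: "85 0 0 0 0 0 0.1433;85 0 0 0 0 0 0.1433;85 0 0 0 0 0 0.1433;85 0 0 0 0 0 0.1433;85 0 0 0 0 0 0.1433;85 0 0 0 0 0 0.1433;85 0 0 0 0 0 0.1433;85 0 0 0 0 0 0.1433;85 0 0 0 0 0 0.1433;85 0 0 0 0 0 0.1433"

```text
clock: 32.35
tool_pos: [0.485, 0.4077, 0.2153]
tcp_rot: [0.631, 0.776, -0.001, -0.001]
ft_force: [0.2, 0.3, 0.3]
finger_gap: 0.995
grasp_force: 0.0
```

>>> servo_tool:
  moves: "85 0 0 0 0 0 0.1433;85 0 0 0 0 0 0.1433;85 0 0 0 0 0 0.1433;85 0 0 0 0 0 0.1433;85 0 0 0 0 0 0.1433;85 0 0 0 0 0 0.1433;85 0 0 0 0 0 0.1433;85 0 0 0 0 0 0.1433;85 0 0 0 0 0 0.1433;85 0 0 0 0 0 0.1433"

```text
clock: 33.35
tool_pos: [0.485, 0.4077, 0.2154]
tcp_rot: [-0.034, 0.999, -0.001, -0.002]
ft_force: [-0.5, 1.0, -0.1]
finger_gap: 0.994
grasp_force: 0.0
```

>>> servo_tool:
  moves: "85 0 0 0 0 0 0.1433;85 0 0 0 0 0 0.1433;85 0 0 0 0 0 0;85 0 0 0 0 0 0"

```text
clock: 33.75
tool_pos: [0.4854, 0.4078, 0.2162]
tcp_rot: [-0.172, 0.985, -0.0, -0.001]
ft_force: [-0.5, -0.6, 0.7]
finger_gap: 0.993
grasp_force: 0.0
```

```bash
python3 - <<'E'
from h import *
s=r.state();y=R.from_quat(s["tcp_rot"]).as_matrix()[:,1];print(s["tool_pos"],s["q"].round(3),np.degrees(np.arctan2(y[1],y[0])))
p,d,X,P=grab("wrist","w7");cv2.imwrite("pics/w7c.png",p[:300,100:420,::-1])
t=(abs(X[...,2]-.144)<.006)&(abs(X[...,0]-.486)<.05)&(abs(X[...,1]-.408)<.05)
q=X[t];print("bar",len(q),cv2.minAreaRect((q[:,:2]*1000).astype(np.float32)))
H=cv2.cvtColor(p,cv2.COLOR_RGB2HSV).astype(int)
m=((H[...,0]<8)|(H[...,0]>172))&(H[...,1]>120)&(abs(X[...,2]-.1)<.012)&(abs(X[...,0]-.486)<.07)&(abs(X[...,1]-.408)<.07)
q=X[m].mean(0);print(m.sum(),q,np.degrees(np.arctan2(q[1]-.408,q[0]-.4864)))
E
```

```text
[0.48541698 0.40779    0.21620863] [ 0.508  0.327  1.444  0.     1.373 -1.407] 109.7516798923757
bar 1251 ((485.1300048828125, 407.99066162109375), (52.20014953613281, 13.954442024230957), 19.239185333251953)
78 [0.5086539  0.36475115 0.10084911] -62.77169689438033
```

View pics/w7c.png

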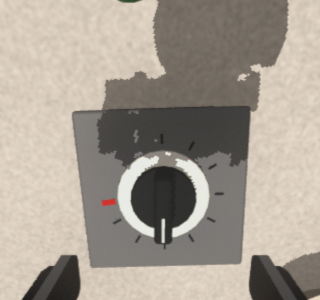

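The pointer (163,230) points down and the red mark (108,202) is at the left, about 82° clockwise from it. The second bite follows.

>>> servo_tool:
  moves: "85 1 0 -40 0 0 0;85 0 0 -35 0 0 0;85 0 0 -13 0 0 0;85 0 0 0 0 0 0;0 0 0 0 0 0 0;0 0 0 0 0 0 0;0 0 0 0 0 0 0;0 0 0 0 0 0 0;0 0 0 0 0 0 0"

```text
clock: 34.7
tool_pos: [0.4877, 0.4077, 0.1305]
tcp_rot: [-0.173, 0.985, -0.0, 0.001]
ft_force: [-2.5, -6.8, 12.1]
finger_gap: 0.148
grasp_force: 62.3
```

>>> servo_tool:
  moves: "0 0 0 0 0 0 -0.1;0 0 0 0 0 0 -0.14;0 0 0 0 0 0 -0.14;0 0 0 0 0 0 -0.14;0 0 0 0 0 0 -0.14;0 0 0 0 0 0 -0.14;0 0 0 0 0 0 -0.14;0 0 0 0 0 0 -0.14;0 0 0 0 0 0 -0.14;0 0 0 0 0 0 -0.1"

```text
clock: 35.7
tool_pos: [0.4871, 0.4059, 0.1305]
tcp_rot: [0.469, 0.883, -0.002, 0.001]
ft_force: [-3.5, -9.2, 6.9]
finger_gap: 0.153
grasp_force: 60.7
```

>>> servo_tool:
  moves: "0 0 0 0 0 0 -0.06;0 0 0 0 0 0 0;0 0 0 0 0 0 0"

```text
clock: 36.0
tool_pos: [0.4871, 0.4058, 0.1305]
tcp_rot: [0.494, 0.87, -0.002, 0.001]
ft_force: [-3.3, -9.6, 7.6]
finger_gap: 0.151
grasp_force: 60.8
```

```bash
python3 - <<'E'
from h import *
s=r.state();y=R.from_quat(s["tcp_rot"]).as_matrix()[:,1];print(s["tool_pos"],np.degrees(np.arctan2(y[1],y[0])),s["ft_torque"],s["ft_force"])
E
```

```text
[0.48707485 0.4058212  0.13051865] 30.84706651980396 [-1.58198253  0.49202246 -0.01566391] [-3.33245351 -9.6362141   7.64893535]
```

>>> servo_tool:
  moves: "0 0 0 0 0 0 -0.03;0 0 0 0 0 0 -0.03;0 0 0 0 0 0 0;0 0 0 0 0 0 0"

```text
clock: 36.4
tool_pos: [0.487, 0.4058, 0.1306]
tcp_rot: [0.519, 0.855, -0.002, 0.001]
ft_force: [-3.4, -9.8, 7.9]
finger_gap: 0.153
grasp_force: 60.9
```

```bash
cat > s.py <<'E'
from h import *
s=r.state();y=R.from_quat(s["tcp_rot"]).as_matrix()[:,1];print(s["tool_pos"],np.degrees(np.arctan2(y[1],y[0])),s["ft_torque"],s["ft_force"])
E
python3 s.py
```

```text
[0.48701389 0.40577334 0.13055473] 27.4701273675641 [-1.5287487   0.53421931  0.35098518] [-3.36843057 -9.75375607  7.94105446]
```

>>> servo_tool:
  moves: "0 0 0 0 0 0 -0.03;0 0 0 0 0 0 -0.02;0 0 0 0 0 0 0;0 0 0 0 0 0 0"

```text
clock: 36.8
tool_pos: [0.487, 0.4058, 0.1306]
tcp_rot: [0.539, 0.843, -0.003, 0.001]
ft_force: [-3.8, -9.4, 8.5]
finger_gap: 0.149
grasp_force: 71.8
```

```bash
python3 s.py
```

```text
[0.48699304 0.40576864 0.13056554] 24.81356703855341 [-1.618325    0.5474602   1.71103295] [-3.78542917 -9.39175213  8.49698771]
```

The torque rises steeply, so the dial is at its stop. I'll release it and look.

>>> servo_tool:
  moves: "0 0 0 0 0 0 0.03;40 0 0 0 0 0 0;85 0 0 0 0 0 0;85 0 0 0 0 0 0;85 0 0 20 0 0 0;85 0 0 40 0 0 0;85 0 0 40 0 0 0;85 0 0 30 0 0 0;85 0 0 0 0 0 0;85 0 0 0 0 0 0"

```text
clock: 37.8
tool_pos: [0.4872, 0.4083, 0.26]
tcp_rot: [0.528, 0.849, 0.001, 0.0]
ft_force: [-0.3, -0.5, -1.2]
finger_gap: 0.996
grasp_force: 0.0
```

```bash
python3 - <<'E'
from h import *
p,d,X,P=grab("wrist","w8")
t=(abs(X[...,2]-.144)<.006)&(abs(X[...,0]-.486)<.05)&(abs(X[...,1]-.408)<.05)
q=X[t];print("bar",len(q),cv2.minAreaRect((q[:,:2]*1000).astype(np.float32)))
p2,d,X,_=grab("scene","scene8");p3,_,_,_=grab("side","side8")
c=np.zeros((500,800,3),np.uint8);c[:300,:400]=cv2.resize(p,(400,300));c[:300,400:]=cv2.resize(p2,(400,300));c[300:,:267]=cv2.resize(p3,(267,200));c[300:,267:567]=cv2.resize(p[60:260,160:420],(300,200))
cv2.imwrite("pics/c8.png",c[:,:,::-1])
t=(abs(X[...,2]-.224)<.008)&(X[...,0]>.5)
k,L,st,ce=cv2.connectedComponentsWithStats(t.astype(np.uint8))
for i in range(1,k):
    if 60<st[i,4]<4000: print(X[L==i].mean(0).round(3))
E
```

```text
bar 894 ((485.7466735839844, 408.3959655761719), (13.991949081420898, 52.78254318237305), 27.502756118774414)
[0.622 0.123 0.224]
[ 0.621 -0.032  0.223]
```

View pics/c8.png

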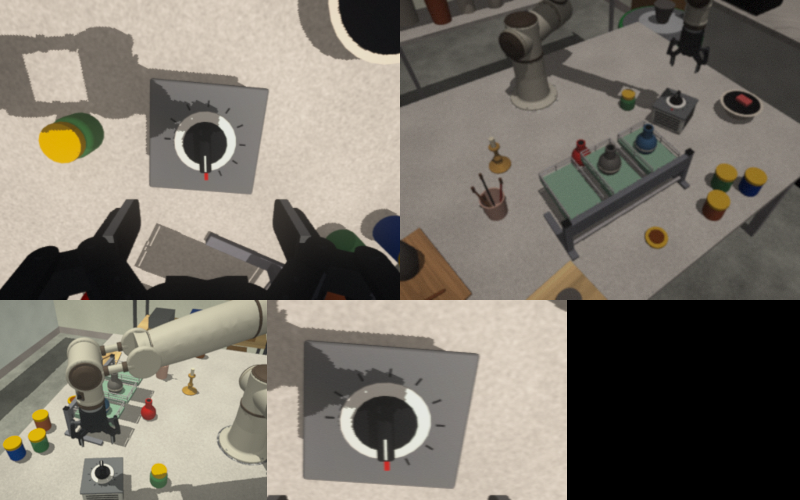

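The pointer (387,450) meets the red mark (387,466), and both vases are upright on the left and middle shelves, at (646,140) and (609,160). Nothing else has moved, so I'm handing in.

```bash
python3 -c "
from workcell import ticket
print(ticket.close_job())"
```

```text
the job is handed in; nothing more can be done
None
```

The right-hand shelf is the loose one; the blue vase now stands on the left shelf and the grey on the middle one (the only two present), the dial is at its stop, and the job is handed in.

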